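Back the mast winch off one notch

ROBOT

A 6-joint arm with a two-finger parallel gripper is mounted at the origin on the work surface. World frame = base frame: x ahead of the robot, y to its left, z up, the work surface at z = 0. Lengths are in m, angles in degrees, forces in N, time in s.
With the tool pointing down it reaches from about 0.4 to 0.825 m from the base axis. Payload 7 kg.
Tool frame: the origin (TCP) lies midway between the tips of the shut fingers; the grasp point (between the pads) lies 19 mm behind it; z points along the fingers, y is the direction in which the jaws open and shut (so a half turn about z gives the same grasp; the last joint's range is limited). The gripper opens to 88 mm and grips with 3 to 60 N. Pads are 19 mm wide; open, the fingers measure 130 mm over their backs; the gripper's body (78 mm by 193 mm) begins 47 mm behind the grasp point.
Start: joints at [-50.586, 20.546, 0.682, 0, -70.136, -16.507], TCP at [0.263, -0.622, 0.227] pointing down, gripper open.
Joint ranges: [-176.03, 176.03], [-82.01, 121.73], [-58.28, 71.71], [-173.87, 95.51], [-174.79, -0.11], [-173.66, 173.66]. Speed limits (degrees/s): [136.94, 136.94, 172.46, 180, 180, 180].

INTERFACE

Orientations are given as a 3x3 rotation matrix whose columns are the frame's x, y, z axes.
In Python, from bench import ctrl gives the robot as it stands.
- The arm moves only by the tool drive_tool, never from a script. Its argument "moves" is a list of rows, each a list of 5 numbers: the shift along the tool's x, y, z in m, then the turn about the tool's z in rad, then the closure, from 0 (fully open) to 1 (shut). A call has 1 to 20 rows; each row shifts and turns the commanded pose from where the row before left it, along the tool's axes as they then stand; what a row does not reach is not made up. A row lasts 1/8 s, in which the tool goes at most 62.5 mm and 10.7 degrees, less where a joint would pass 70% of its speed; a pose out of reach is approached as far as the arm can. A call is refused whole if a number of a shift passes 0.0625 or a number of a turn 0.188, either way. A call with a gripper value outside its range is refused whole. The fingers move at their own pace and stop on an object; "force" is the grip in N (left out, the last holds). Time passes only in rows, so rows that do not move let the fingers close. It gives the time, the measured TCP pose, the force and the opening at its end, in the units of the state.
- ctrl.state(): the state, without advancing time (a new reading comes with each control period).
- ctrl.grab_frame(name): name is "side" or "top" or "wrist"; returns a dict with "image" (384x512x3 uint8, blue, green, red), "fx", "fy", "cx", "cy" (pixels), "xyz" and "orientation" of the camera in the world. Camera axes: x right, y up, looking along -z (the intrinsics and any distortion apply to the point x, -y, -z); pixel columns grow to the right and rows downward; lengths in m; the calibration is good to about 2 mm. The wrist camera is an equidistant fisheye: a pixel r from the principal point sees the ray r / f radians off the axis. A picture is of the moment at which its call begins. There is no depth.
- ctrl.hand_in(): hands the job in, once; it reports no verdict.
The state is a dict: "time": time; "joints": joint angles; "qvel": joint speeds; "joint_torque": joint torques, N m; "position": TCP position; "eef_rot": TCP orientation; "wrist_force": force on the tool from outside, world axes, zero at the start; "wrist_torque": the same for the moment, N m; "opening": opening from 0.0 (shut) to 1.0 (fully open).
Only numpy, scipy, OpenCV 4.12 (cv2) and the standard library are available. Lean on these libraries where they do the work, as an engineer would, in place of code of your own. Each camera call takes 0.05 s, during which the arm holds its last target.

TASK

The mast winch on the bench has been wound one notch too far. With a fingertip, lift its pawl out of the ratchet wheel by the pin on its side and tip it right back against its stop, push the wheel backward by one notch (the way the pawl was blocking: top of the wheel towards the pawl), then tip the pawl over again so that it drops fully home in the next notch, and take the hand away. Do not pinch the pawl's pin, do not shift or lift the winch, and leave the tools and other things around it where they are.

Things in the scene. Friction and masses are not known exactly. Their poses are not given: they have to be found in the camera images.
- winch: Hand winch, bare galvanised steel, crank off, standing loose (7 kg). Origin: underside of the base, under the axle. x runs along the axle and out of the ratchet side (front); z up; y points to the right as one faces the front, where the pawl is. Base 230 mm along y, 150 along x (-85 to 65). Plate behind the wheel (x 7 to 12) reaches 118 mm up; drum and rear plate, at x below 7, stay below 125.
- wheel_centre (a point): Centre of the dark ratchet wheel, on the axle 80 mm above the bench, mid-thickness; axes as the winch's. Wheel upright, at winch x = 18 to 30 mm. 10 teeth: tip radius 65 mm, root radius 50, tips 7 wide; gaps 33 wide between tips, 15 at the root. In front of the wheel only a hub (radius 19, to x = 40 mm) and a 15 mm square shaft end (to x = 62) stand out. Turning it needs 2 N at the rim.
- ratchet (a joint): Angle of wheel and drum, rad, growing BACKWARD: top of the wheel moves to winch +y, clockwise seen from the front. Pawl home, it plays freely from about -0.2 to 0, where a tooth hits the pawl; starts at -0.17 to -0.05. One notch = 0.628. With the pawl out it stays where left. The pawl drops home in the next notch when this reads 0.40 to 0.62 (best 0.52).
- tooth (a point): Tip corner of one tooth's radial face, mid-thickness, on the wheel at radius 65 mm. Seen from the front, angles counter-clockwise from winch +y, the radial faces (looking clockwise) lie at 40 deg + k x 36 deg - joint angle, this one at 112 deg - joint angle. From there each tooth's tip extends 6 deg and its root 18 deg counter-clockwise; the back between is a slope, on which a backward push at the top acts.
- pawl (a joint): Angle of the pawl, rad: 0 = fully home in a notch, growing as it is lifted; clear of the teeth from 0.25. Only its weight holds it (under 1 N at the pin): let go below 0.4 it falls on the wheel, above 0.55 it falls back to its stop at 1.05 and stays. Over 0.1 when it rests on a tooth instead of in a notch.
- pawl_pivot (a point): Pivot of the pawl on the winch's front plate, 84 mm right (+y) of the axle, 70 mm above the bench; axes as the winch's. The pawl is a steel bar 12 mm thick in the plane of the wheel, 62 mm from pivot to nose; it stands up from the pivot, leaning left on the wheel when home or right on a stop stud when tipped back.
- pawl_pin (a point): On the centre line of the pawl's lifting pin: steel, 10 mm diameter, along winch x from 30 to 72 mm (this point at 58). Moves with the pawl on a 50 mm circle about the pivot: home 63 mm right of the axle, 115 mm above the bench; top of the arc 84 and 120; on the stop 113 and 110. Pushed sideways to the right from its wheel side it lifts the pawl and tips it over; pushed left it tips back in.
- crank: The winch's crank, taken off and lying in front of the winch: flat arm 150 mm long along its y with a socket at one end and a black upright handle 111 mm tall at the other. Leave it alone. Origin: underside, middle of the arm.
- grease_pot: White pot, 64 mm across, 62 mm tall, beside the winch. Leave it alone. Origin: centre of its underside.
- screwdriver: Screwdriver, 200 mm long, 26 mm thick, lying along its x. Leave it alone. Origin: middle, at its underside.
- spanner: Steel spanner, 180 mm long, 8 mm thick, lying along its x. Leave it alone. Origin: middle, at its underside.
- bearing: Steel bearing ring, 48 mm across, 14 mm thick, lying flat. Leave it alone. Origin: centre of its underside.
- meter: Grey hand-held multimeter 78 x 155 x 46 mm, lying flat. Leave it alone. Origin: centre of its underside.
- flask: Steel drinking flask with a black cap, 74 mm across, 210 mm tall, standing. Leave it alone. Origin: centre of its underside.

How it is judged (in metres and radians):
On the way, in this order (a step that is already met when the one before it is completed fails the run):
1. the pawl is tipped right back, with the wheel not yet let back (value of joint pawl above 0.85 rad and value of joint ratchet below 0.3 rad), for 0.2 s.
2. the wheel is pushed back one notch, the pawl being clear of it (value of joint ratchet between 0.34 and 0.67 rad and value of joint pawl above 0.3 rad), for 0.2 s.
At the end, for the whole second after the job is handed in: The pawl is fully home (within 0.09 rad) in the notch next to the one it started in (wheel reading 0.34 to 0.67 rad), the wheel at rest, the winch upright and within 20 mm of where it stood (value of joint pawl below 0.09 rad and value of joint ratchet between 0.34 and 0.67 rad and velocity of joint ratchet between -0.05 and 0.05 rad/s and angle between winch's own z axis and vertical below 0.03 rad and distance of winch from where it was at the start of the episode below 0.02 m); the robot touches nothing.
It fails at once if the wheel is let back two notches (value of joint ratchet above 1.1 rad).
It fails at once if the pawl's pin is pinched (contact force between the fingers and pawl_c3 above 2 N and contact force between the fingers and pawl_c4 above 2 N).
It fails at once if the winch is shifted, lifted or tipped (distance of winch from where it was at the start of the episode above 0.02 m or angle between winch's own z axis and vertical above 0.1 rad).
It fails at once if a thing around the winch is lifted or shifted (distance of any of crank, grease_pot, screwdriver, spanner, bearing, meter, flask from where it was at the start of the episode above 0.025 m).
It also fails if it takes over 64 s, if anything falls off the work surface, if the arm or the gripper's body presses on something with over 40 N, if the wrist force passes 120 N, or if a joint passes its speed limit or range.

## Working session

There is one attempt and no reset: what is moved stays moved. The work goes in short steps, Python scripts to look and compute and a tool call to move; the robot and the scene stay as the last step left them, time stands still between calls to the robot, and variables do not carry over. Pictures are saved under pics/ and viewed, and the job is handed in when it is done.

Besides the shell and the picture viewer there is one more tool, called after ">>>" by a JSON object that holds its "api" and its "payload". drive_tool: Moves the arm, as the interface text tells. Its arguments: {"type":"object","properties":{"moves":{"type":"array"},"force":{"type":"number"}},"required":["moves"]}

```bash
mkdir -p pics; python3 - <<'E'
from bench import ctrl
import cv2, numpy as np, pickle
s=ctrl.state(); print({k:np.round(v,3).tolist() for k,v in s.items()})
fr={}
for n in ["side","top","wrist"]:
    f=ctrl.grab_frame(n); fr[n]=f
    cv2.imwrite(f"pics/{n}0.png",f["image"]); print(n,f["fx"],f["fy"],f["cx"],f["cy"],np.round(f["xyz"],4),np.round(f["orientation"],4).tolist(),[k for k in f])
pickle.dump(fr,open("f0.pkl","wb"))
E
```

```text
{'time': 0.0, 'joints': [-50.586, 20.591, 0.634, -0.022, -70.136, -16.509], 'qvel': [0.051, -0.045, -0.12, -0.071, 0.101, -0.049], 'joint_torque': [0.0, -58.272, 29.304, 6.997, 0.007, -0.0], 'position': [0.263, -0.621, 0.226], 'eef_rot': [[-0.921, -0.389, -0.001], [-0.389, 0.921, 0.001], [0.0, 0.002, -1.0]], 'wrist_force': [-0.375, 0.103, 0.595], 'wrist_torque': [0.003, 0.021, 0.003], 'opening': 0.997}
side 485.1851067689256 485.1851067689256 261.5957108657555 180.10894626626958 [-0.4599 -0.9511  1.1279] [[0.6912, 0.4187, -0.589], [-0.7226, 0.4093, -0.557], [0.0079, 0.8107, 0.5855]] ['image', 'fx', 'fy', 'cx', 'cy', 'xyz', 'orientation']
top 468.53514437667314 468.53514437667314 251.81556853085297 191.65338105934333 [0.3015 0.0106 1.6333] [[-0.0093, 0.9848, -0.1737], [-0.9999, -0.0085, 0.0055], [0.0039, 0.1737, 0.9848]] ['image', 'fx', 'fy', 'cx', 'cy', 'xyz', 'orientation']
wrist 297.3186396354542 297.3186396354542 255.66791596529083 194.79093058484986 [ 0.195  -0.6498  0.3843] [[-0.3891, -0.888, -0.2449], [0.9212, -0.3747, -0.1048], [0.0013, -0.2664, 0.9639]] ['image', 'fx', 'fy', 'cx', 'cy', 'xyz', 'orientation']
```

View pics/side0.png

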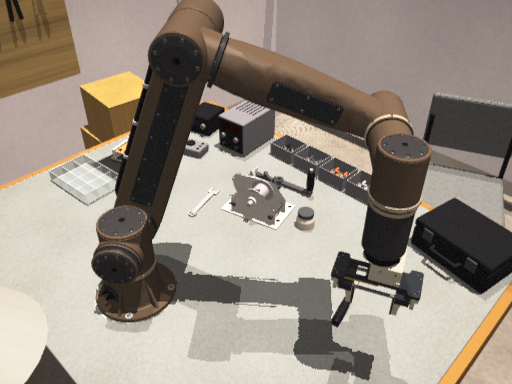

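View pics/top0.png

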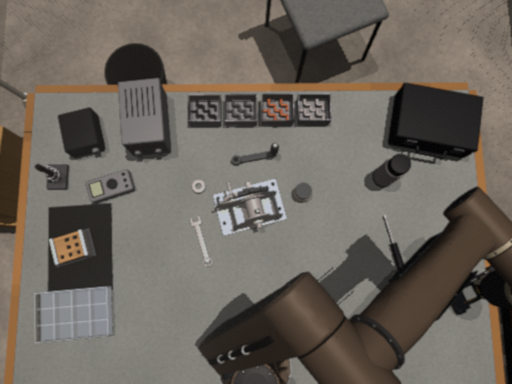

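View pics/wrist0.png

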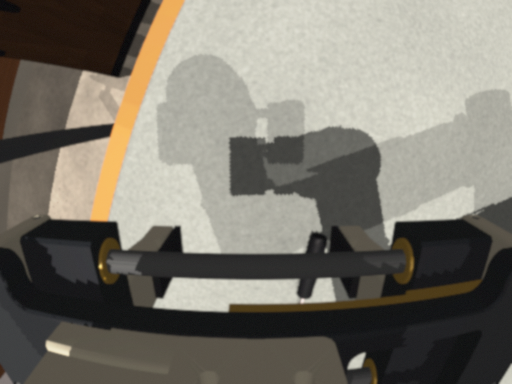

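```bash
python3 - <<'E'
import pickle,cv2
f=pickle.load(open("f0.pkl","rb"))
a=f["top"]["image"][140:270,180:320];cv2.imwrite("pics/tz.png",cv2.resize(a,None,fx=5.6,fy=4.6*1.0,interpolation=cv2.INTER_CUBIC)if 0 else cv2.resize(a,None,fx=4.5,fy=4.5,interpolation=cv2.INTER_CUBIC))
a=f["side"]["image"][150:240,180:330];cv2.imwrite("pics/sz.png",cv2.resize(a,None,fx=5,fy=5,interpolation=cv2.INTER_CUBIC))
E
```

```text
(no output)
```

View pics/tz.png

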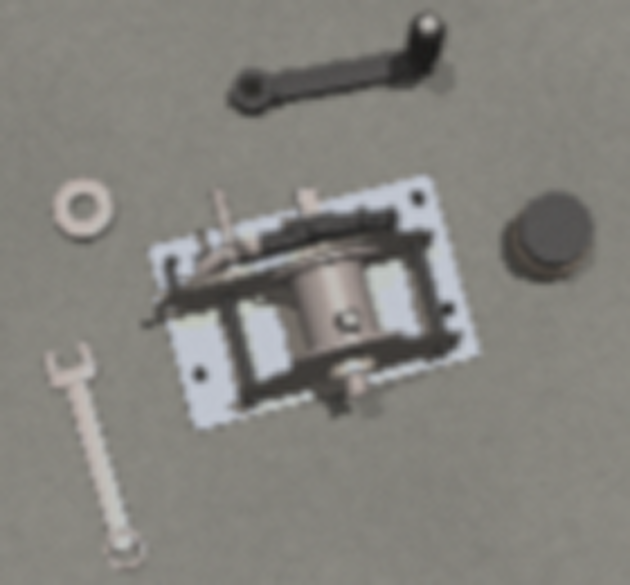

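View pics/sz.png

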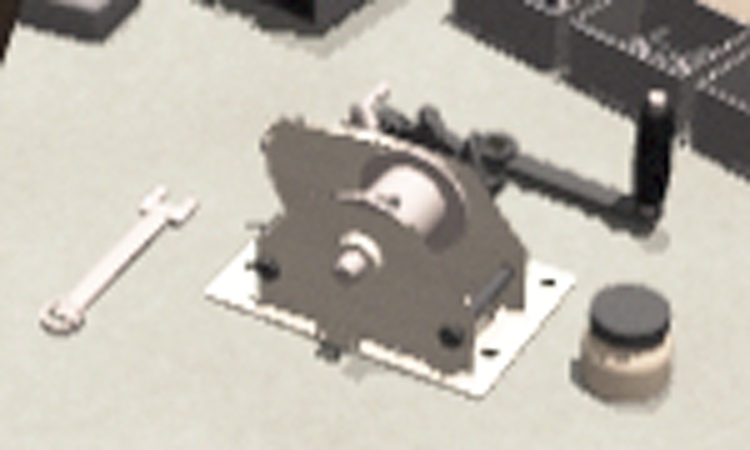

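```bash
cat > h.py <<'E'
import numpy as np,cv2
def ray(f,px):
    px=np.atleast_2d(np.asarray(px,float)); R=np.array(f["orientation"])
    u=(px[:,0]-f["cx"])/f["fx"]; v=(px[:,1]-f["cy"])/f["fy"]
    if f.get("name")=="wrist":
        r=np.hypot(u,v); k=np.where(r>1e-9,np.sin(r)/np.maximum(r,1e-9),1)
        d=np.stack([u*k,-v*k,-np.cos(r)],1)
    else: d=np.stack([u,-v,-np.ones_like(u)],1)
    d=d@R.T
    return np.array(f["xyz"]),d/np.linalg.norm(d,axis=1,keepdims=True)
def onz(f,px,z):
    o,d=ray(f,px); return o+d*((z-o[2])/d[:,2])[:,None]
def proj(f,P):
    P=np.atleast_2d(P); c=(P-np.array(f["xyz"]))@np.array(f["orientation"])
    x,y,z=c[:,0],-c[:,1],-c[:,2]
    if f.get("name")=="wrist":
        rr=np.hypot(x,y); t=np.arctan2(rr,z); k=t/np.maximum(rr,1e-9)
        return np.stack([f["fx"]*x*k+f["cx"],f["fy"]*y*k+f["cy"]],1)
    return np.stack([f["fx"]*x/z+f["cx"],f["fy"]*y/z+f["cy"]],1)
E
python3 - <<'E'
import pickle; from h import *
f=pickle.load(open("f0.pkl","rb"))
c=np.array([(150,245),(432,177),(478,352),(198,428)])/4.5+[180,140]-0.4
P=onz(f["top"],c,0.006);print(np.round(P,4)); 
print([np.linalg.norm(P[i]-P[i-1]) for i in range(4)])
cs=np.array([(205,293),(0,0),(575,275),(480,398)])/5.+[180,150]-.4
print(np.round(onz(f["side"],cs,0.006),4))
def O(P): # corners: front-left-img (+y,+x), (-y,+x),(-y,-x),(+y,-x)
    yv=((P[0]-P[1])+(P[3]-P[2]))[:2]; yv/=np.linalg.norm(yv); xv=np.array([yv[1],-yv[0]])
    return P.mean(0)[:2]+0.010*xv, np.degrees(np.arctan2(xv[1],xv[0]))
print(O(P))
E
```

```text
[[ 0.5811  0.1386  0.006 ]
 [ 0.6336 -0.0832  0.006 ]
 [ 0.4946 -0.1164  0.006 ]
 [ 0.4376  0.1009  0.006 ]]
[np.float64(0.1483644922331848), np.float64(0.22788371540862012), np.float64(0.14282056992191638), np.float64(0.22460194808816672)]
[[ 0.4376  0.1023  0.006 ]
 [ 0.584   0.5249  0.006 ]
 [ 0.6425 -0.0777  0.006 ]
 [ 0.4929 -0.1192  0.006 ]]
(array([0.54644744, 0.01237706]), np.float64(13.995424867481281))
```

>>> {"api": "drive_tool", "payload": {"moves": [[0, 0, -0.02, -0.177, 1], [0, 0, -0.02, -0.177, 1], [0, 0, -0.02, -0.177, 1], [0, 0, -0.02, -0.177, 1], [0, 0, -0.02, -0.177, 1], [0, 0, -0.02, -0.177, 1], [0, 0, 0, -0.177, 1], [0, 0, 0, -0.177, 1], [0, 0, 0, 0, 1]], "force": 20}}

```text
time: 1.27
position: [0.2627, -0.6217, 0.3462]
eef_rot: [[0.241, -0.97, -0.0], [-0.97, -0.241, 0.001], [-0.001, 0.0, -1.0]]
wrist_force: [1.2, 0.0, -0.3]
opening: 0.037
```

>>> {"api": "drive_tool", "payload": {"moves": [[-0.037, -0.0305, 0, 0, 1], [-0.037, -0.0305, 0, 0, 1], [-0.037, -0.0305, 0, 0, 1], [-0.037, -0.0305, 0, 0, 1], [-0.037, -0.0305, 0, 0, 1], [-0.037, -0.0305, 0, 0, 1], [-0.037, -0.0305, 0, 0, 1], [-0.037, -0.0305, 0, 0, 1], [-0.037, -0.0305, 0, 0, 1], [-0.037, -0.0305, 0, 0, 1], [-0.037, -0.0305, 0, 0, 1], [-0.037, -0.0305, 0, 0, 1], [-0.037, -0.0305, 0, 0, 1], [-0.037, -0.0305, 0, 0, 1], [-0.037, -0.0305, 0, 0, 1], [0, 0, 0, 0, 1], [0, 0, 0, 0, 1]]}}

```text
time: 3.4
position: [0.5718, 0.0277, 0.3463]
eef_rot: [[0.24, -0.971, -0.001], [-0.971, -0.24, -0.0], [0.0, 0.001, -1.0]]
wrist_force: [-0.8, -0.4, 0.5]
opening: 0.003
```

```bash
cat > look.py <<'E'
import sys,pickle
from bench import ctrl
from h import *
tag=sys.argv[1]; fr={}
for n in sys.argv[2:]:
    f=ctrl.grab_frame(n); f["name"]=n; fr[n]=f
    cv2.imwrite(f"pics/{n}{tag}.png",f["image"])
pickle.dump(fr,open(f"f{tag}.pkl","wb"))
s=ctrl.state(); print(s["time"],np.round(s["position"],4),np.round(s["eef_rot"],3).tolist(),np.round(s["wrist_force"],2),s["opening"],np.round(s["joints"],1))
E
python3 look.py 1 wrist side top
```

```text
3.55 [0.5716 0.0268 0.3469] [[0.24, -0.971, 0.0], [-0.971, -0.24, 0.0], [0.0, -0.0, -1.0]] [ 0.25  0.19 -0.11] 0.0005802068162412335 [ 22.3   7.7  -1.    0.  -81.3  -8.4]
```

View pics/wrist1.png

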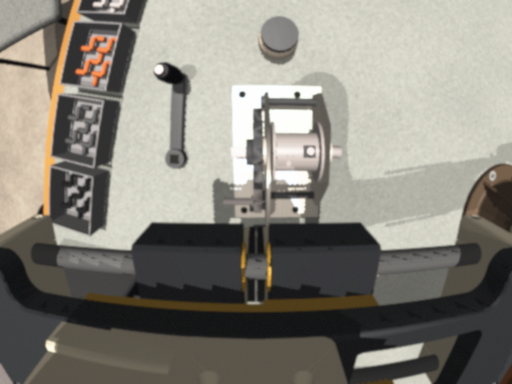

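View pics/side1.png

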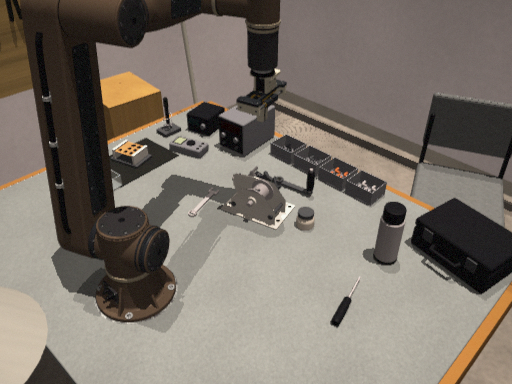

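View pics/top1.png

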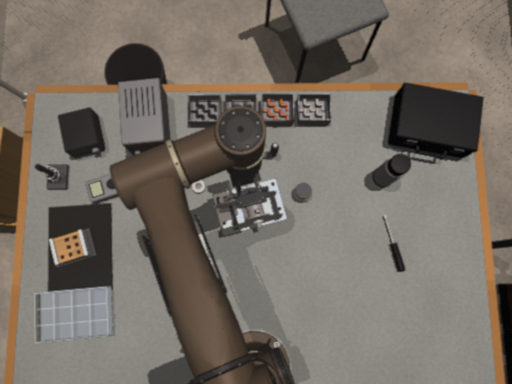

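>>> {"api": "drive_tool", "payload": {"moves": [[-0.03, 0, 0, 0, 1], [-0.03, 0, 0, 0, 1], [-0.03, 0, 0, 0, 1], [0, 0, 0, 0, 1]]}}

```text
time: 4.05
position: [0.5496, 0.1155, 0.347]
eef_rot: [[0.243, -0.97, 0.001], [-0.97, -0.243, 0.001], [-0.0, -0.001, -1.0]]
wrist_force: [-0.8, 0.1, -0.8]
opening: 0.011
```

```bash
python3 look.py 2 wrist; python3 -c "
import cv2;a=cv2.imread('pics/wrist2.png')[20:230,150:410];cv2.imwrite('pics/w2z.png',cv2.resize(a,None,fx=2.85,fy=2.85,interpolation=cv2.INTER_CUBIC))"
```

```text
4.1 [0.5498 0.1148 0.347 ] [[0.242, -0.97, 0.001], [-0.97, -0.242, 0.0], [-0.0, -0.001, -1.0]] [ 0.9  -0.29 -0.18] 0.005366606018407892 [ 31.8   6.6  -2.2   0.  -81.1 -17.7]
```

View pics/w2z.png

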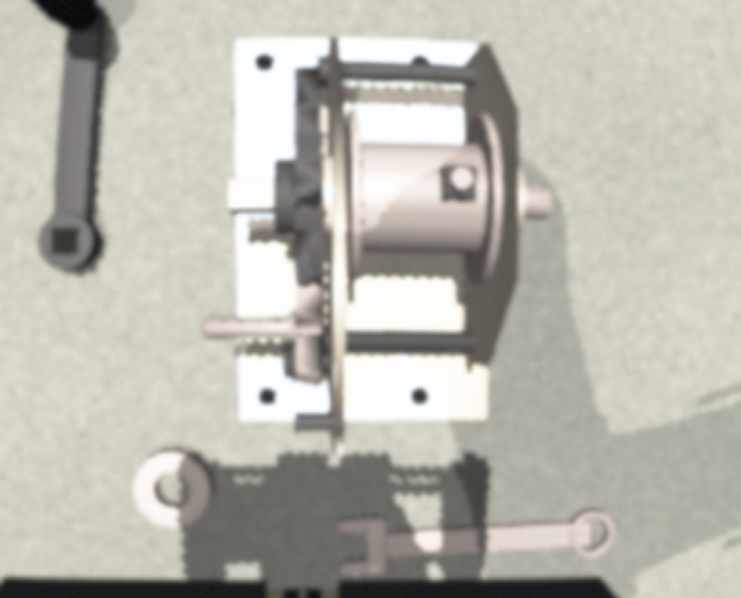

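```bash
python3 - <<'E'
import pickle; from h import *
f=pickle.load(open("f2.pkl","rb"))["wrist"]
z=lambda a: (np.array(a,float)+0.5)/2.85-0.5+[150,20]
P=onz(f,z([(236,38),(240,420),(488,418)]),0.006);print(np.round(P,4),np.linalg.norm(P[0]-P[1]),np.linalg.norm(P[2]-P[1]))
yv=(P[1]-P[0])[:2];xv=np.array([yv[1],-yv[0]])/np.linalg.norm(yv)
yaw=np.arctan2(xv[1],xv[0]); c=(P[0]+P[2])[:2]/2; O=c+.010*xv; print("O",O,np.degrees(yaw))
S=onz(f,z((230,195)),0.080)[0]; T=onz(f,z((205,327)),0.115)[0]; T2=onz(f,z((262,327)),0.115)[0]
X=np.array([np.cos(yaw),np.sin(yaw)]);Y=np.array([-X[1],X[0]])
for n,p in (("shaft",S),("pintip",T),("pin",T2)): print(n,p,(p[:2]-O)@X,(p[:2]-O)@Y)
E
```

```text
[[ 0.6371 -0.0816  0.006 ]
 [ 0.5799  0.1413  0.006 ]
 [ 0.4348  0.103   0.006 ]] 0.23011416937276188 0.15013039328174319
O [0.54561815 0.01320554] 14.383469550861312
shaft [0.60937674 0.01730249 0.08      ] 0.0627777953631323 -0.011869760950276477
pintip [0.60265253 0.08165723 0.115     ] 0.07225075115105102 0.052138131568798776
pin [0.57704421 0.07555045 0.115     ] 0.045928131933858495 0.052584137731883356
```

```bash
python3 - <<'E'
import pickle; from h import *
f=pickle.load(open("f2.pkl","rb"))["wrist"]; g=pickle.load(open("f0.pkl","rb")); t=g["top"]; s=g["side"]
z=lambda a: (np.array(a,float)+0.5)/2.85-0.5+[150,20]
zt=lambda a: (np.array(a,float)+0.5)/4.5-0.5+[180,140]
zs=lambda a: (np.array(a,float)+0.5)/5-0.5+[180,150]
O=np.array([.5456,.0132]);a=np.radians(14.2)
X=np.array([np.cos(a),np.sin(a)]);Y=np.array([-X[1],X[0]])
def W(p): return np.round([(p[:2]-O)@X,(p[:2]-O)@Y],4)
print("rear shaft wrist",W(onz(f,z((548,200)),.08)[0]),"shaft top front",W(onz(f,z((232,195)),.0875)[0]))
print("top: shaft",W(onz(t,zt((308,190)),.087)[0]),"pin tip",W(onz(t,zt((217,190)),.115)[0]))
print("side pin tip",W(onz(s,zs((378,90)),.117)[0]), "rear shaft",W(onz(s,zs((345,265)),.08)[0]))
E
```

```text
rear shaft wrist [-0.0976 -0.0126] shaft top front [ 0.0612 -0.011 ]
top: shaft [ 0.0606 -0.0142] pin tip [0.0722 0.0517]
side pin tip [0.0674 0.054 ] rear shaft [-0.0831 -0.0069]
```

>>> {"api": "drive_tool", "payload": {"moves": [[0.023, -0.011, 0.03, 0, 1], [0.023, -0.011, 0.03, 0, 1], [0.023, -0.011, 0.03, 0, 1], [0, 0, 0.03, 0, 1], [0, 0, 0.027, 0, 1], [0, 0, 0, 0, 1], [0, 0, 0, 0, 1]]}}

```text
time: 4.97
position: [0.5996, 0.0554, 0.2009]
eef_rot: [[0.242, -0.97, 0.002], [-0.97, -0.242, 0.0], [0.0, -0.002, -1.0]]
wrist_force: [0.6, -0.1, 0.7]
opening: 0.003
```

```bash
python3 look.py 3 wrist side
```

```text
5.075 [0.5997 0.0559 0.2013] [[0.242, -0.97, 0.002], [-0.97, -0.242, 0.001], [-0.0, -0.003, -1.0]] [-0.33  0.51  0.33] 0.006947059446078972 [ 23.9  14.7 -11.1   0.  -64.1  -9.9]
```

View pics/wrist3.png

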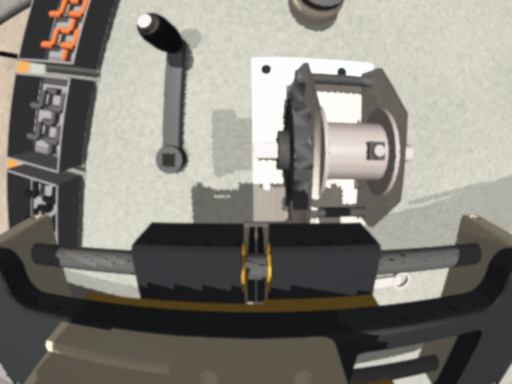

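```bash
python3 - <<'E'
import pickle; from h import *
from bench import ctrl
f=pickle.load(open("f3.pkl","rb"))["wrist"]; s=ctrl.state(); p=np.array(s["position"]);R=np.array(s["eef_rot"])
for q in [(0,0,0),(.0095,0,0),(-.0095,0,0),(0,.02,0),(0,-.02,0),(.0095,0,-.066),(.039,0,-.066),(0,.04,-.066),(0,.096,-.066)]:
    print(q,np.round(proj(f,p+R@np.array(q)),1))
print(R.T@(np.array(f["xyz"])-p))
a=f["image"][205:320,190:330];cv2.imwrite("pics/w3z.png",cv2.resize(a,None,fx=5,fy=5,interpolation=cv2.INTER_CUBIC))
a=pickle.load(open("f3.pkl","rb"))["side"]["image"][60:240,190:330];cv2.imwrite("pics/s3z.png",cv2.resize(a,None,fx=3.3,fy=3.3,interpolation=cv2.INTER_CUBIC))
E
```

```text
(0, 0, 0) [[252.8 241.8]]
(0.0095, 0, 0) [[252.8 226.7]]
(-0.0095, 0, 0) [[252.9 256.2]]
(0, 0.02, 0) [[287.  241.6]]
(0, -0.02, 0) [[218.7 241.6]]
(0.0095, 0, -0.066) [[251.5 292.1]]
(0.039, 0, -0.066) [[251.  217.4]]
(0, 0.04, -0.066) [[352.3 307.8]]
(0, 0.096, -0.066) [[461.8 292.8]]
[ 0.07228514  0.00136954 -0.15829908]
```

View pics/w3z.png

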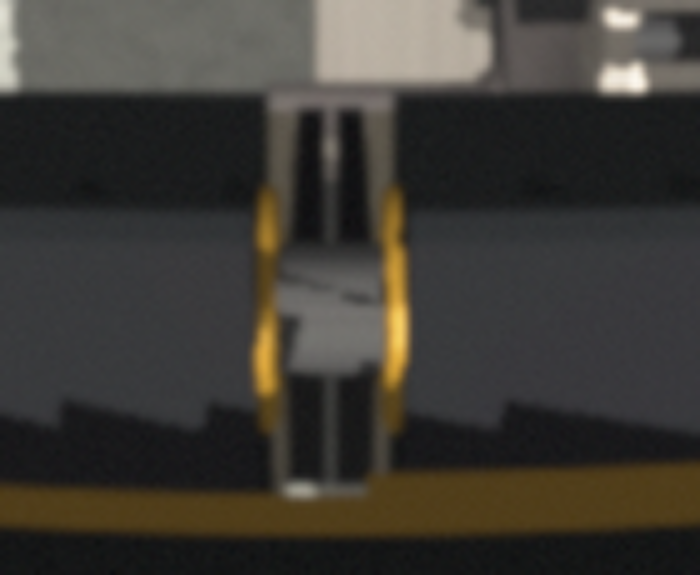

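View pics/s3z.png

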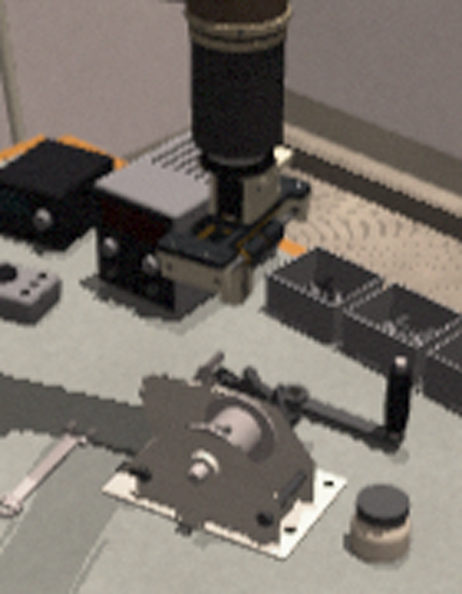

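>>> {"api": "drive_tool", "payload": {"moves": [[0, 0, 0.025, 0, 1], [0, 0, 0.025, 0, 1], [0, 0, 0.025, 0, 1], [0, 0, 0.015, 0, 1], [0, 0, 0.006, 0, 1], [0, 0, 0, 0, 1], [0, 0, 0, 0, 1]]}}

```text
time: 5.95
position: [0.5995, 0.0562, 0.1045]
eef_rot: [[0.243, -0.97, 0.001], [-0.97, -0.243, 0.0], [-0.0, -0.001, -1.0]]
wrist_force: [0.7, -0.2, 0.4]
opening: 0.005
```

```bash
python3 look.py 4 wrist side;python3 - <<'E'
import pickle; from h import *
f=pickle.load(open("f4.pkl","rb"))
a=f["side"]["image"][130:230,190:330];b=cv2.resize(a,None,fx=5,fy=5,interpolation=cv2.INTER_CUBIC);cv2.imwrite("pics/s4z.png",b)
E
```

```text
6.05 [0.5993 0.0562 0.1044] [[0.243, -0.97, 0.001], [-0.97, -0.243, 0.0], [-0.0, -0.001, -1.0]] [0.28 0.82 0.19] 0.004457620938128352 [ 23.9  19.7 -17.9   0.  -52.3  -9.9]
```

View pics/wrist4.png

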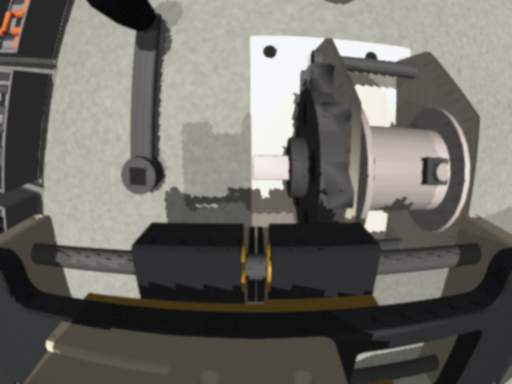

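View pics/s4z.png

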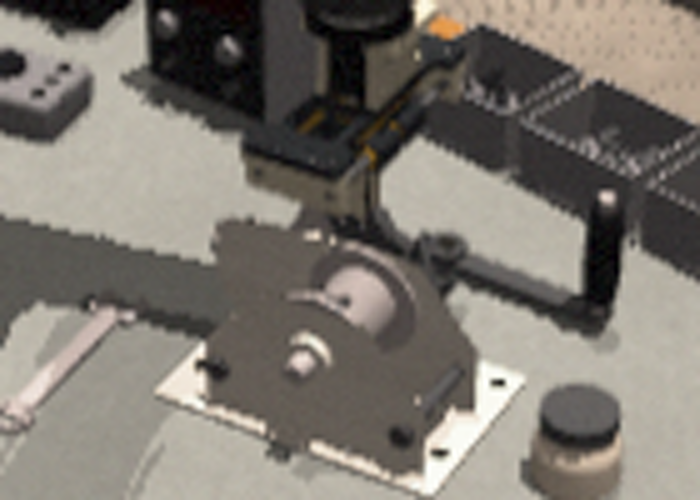

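>>> {"api": "drive_tool", "payload": {"moves": [[-0.003, 0, 0, 0, 1], [-0.003, 0, 0, 0, 1], [-0.003, 0, 0, 0, 1], [-0.003, 0, 0, 0, 1], [-0.003, 0, 0, 0, 1], [-0.003, 0, 0, 0, 1], [-0.003, 0, 0, 0, 1], [-0.003, 0, 0, 0, 1], [-0.003, 0, 0, 0, 1], [-0.003, 0, 0, 0, 1], [-0.003, 0, 0, 0, 1], [-0.003, 0, 0, 0, 1], [-0.003, 0, 0, 0, 1], [-0.003, 0, 0, 0, 1], [0, 0, 0, 0, 1], [0, 0, 0, 0, 1]]}}

```text
time: 8.05
position: [0.5887, 0.0968, 0.1036]
eef_rot: [[0.243, -0.97, 0.0], [-0.97, -0.243, 0.0], [0.0, -0.0, -1.0]]
wrist_force: [-0.4, 0.8, -0.0]
opening: 0.001
```

```bash
python3 look.py 5 wrist side;python3 - <<'E'
import pickle; from h import *
f=pickle.load(open("f5.pkl","rb"))
a=f["side"]["image"][130:230,190:330];b=cv2.resize(a,None,fx=5,fy=5,interpolation=cv2.INTER_CUBIC);cv2.imwrite("pics/s5z.png",b)
E
```

```text
8.15 [0.5887 0.0967 0.1036] [[0.242, -0.97, 0.0], [-0.97, -0.242, 0.0], [-0.0, -0.0, -1.0]] [ 0.61 -0.08  0.03] 0.0077074853281720625 [ 28.1  19.3 -18.6  -0.  -52.1 -14.1]
```

View pics/s5z.png

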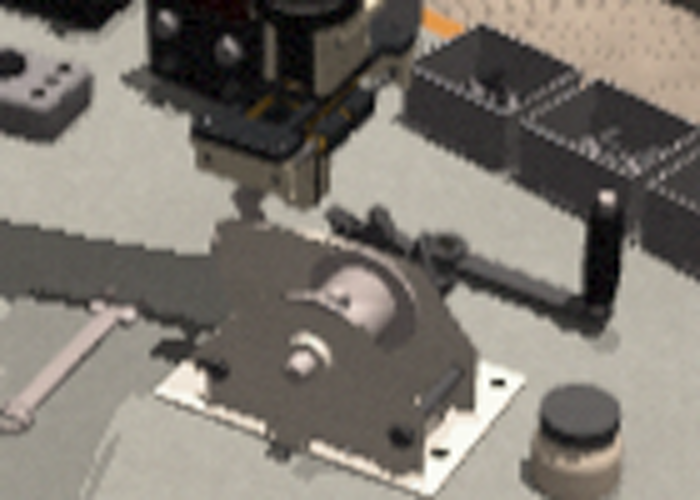

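View pics/wrist5.png

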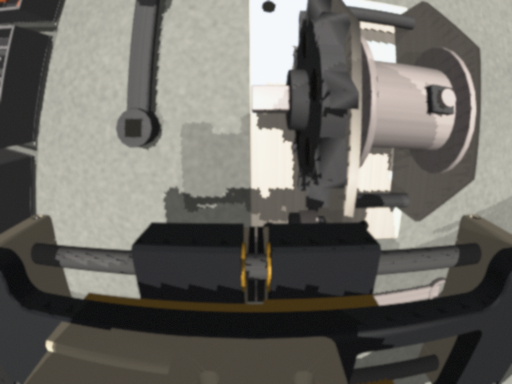

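>>> {"api": "drive_tool", "payload": {"moves": [[0, 0, -0.02, 0, 1], [0, 0, -0.035, 0, 1], [-0.02, 0, -0.035, 0, 1], [-0.03, 0, -0.035, 0, 1], [-0.02, 0, -0.02, 0, 1], [0, 0, 0, 0, 1], [0, 0, 0, 0, 1]]}}

```text
time: 9.02
position: [0.5712, 0.1642, 0.2477]
eef_rot: [[0.243, -0.97, -0.001], [-0.97, -0.243, -0.0], [0.0, 0.001, -1.0]]
wrist_force: [-0.5, -0.6, -0.9]
opening: 0.005
```

```bash
python3 look.py 6 wrist
```

```text
9.075 [0.5712 0.1639 0.2474] [[0.242, -0.97, -0.002], [-0.97, -0.242, -0.001], [0.0, 0.002, -1.0]] [ 0.33  0.33 -0.22] 0.008104464887270919 [ 34.8  12.3  -8.   -0.  -69.8 -20.8]
```

View pics/wrist6.png

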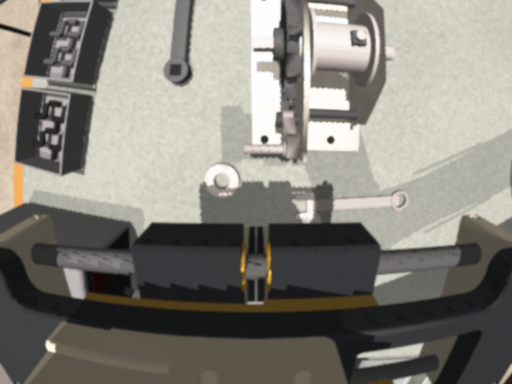

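```bash
python3 - <<'E'
import pickle; from h import *
f=pickle.load(open("f6.pkl","rb"))["wrist"]
O=np.array([.5484,.0021]);a=np.radians(14.2)
X=np.array([np.cos(a),np.sin(a)]);Y=np.array([-X[1],X[0]])
for px,z in (((248,149.5),.110),((280,150),.11),((255,45),.08),((255,45),.0875)):
    p=onz(f,px,z)[0]; print(px,(p[:2]-O)@X,(p[:2]-O)@Y)
a=f["image"][0:180,220:320];cv2.imwrite("pics/w6z.png",cv2.resize(a,None,fx=3.3*1.3,fy=3.3,interpolation=cv2.INTER_CUBIC)if 0 else cv2.resize(a,None,fx=3.3,fy=3.3,interpolation=cv2.INTER_CUBIC))
E
```

```text
(248, 149.5) 0.06770405768668743 0.11486143896007296
(280, 150) 0.03565329816085945 0.11537955591963008
(255, 45) 0.06035810694212411 0.0021902605207603423
(255, 45) 0.06036399326359777 0.0039725169787713345
```

View pics/w6z.png

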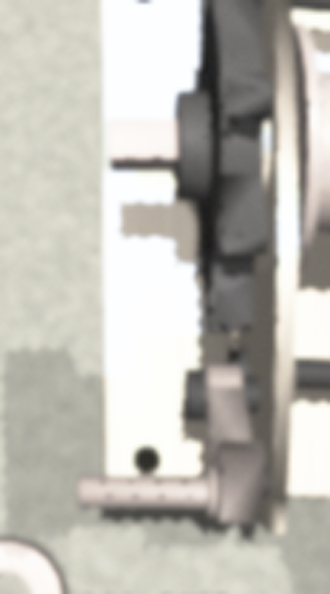

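```bash
python3 - <<'E'
import numpy as np
from scipy.optimize import brentq
def P(r,d): return r*np.array([np.cos(np.radians(d)),np.sin(np.radians(d))])
def xs(j,z):
    F=112-np.degrees(j); a=P(65,F+6); b=P(50,F+18); c=P(65,F+36); d=P(50,F+36)
    sl=np.array([b+(a-b)*t for t in np.linspace(0,1,200)]); m=sl[:,1]>=z
    fc=np.array([d+(c-d)*t for t in np.linspace(0,1,200)]); n=fc[:,1]>=z
    return (sl[m,0].min() if m.any() else np.nan),(fc[n,0].max() if n.any() else np.nan)
for z in (48,50,52,54):
    print(z,[(j,*np.round(xs(j,z),1)) for j in (-.17,-.1,-.05,.1,.3,.4,.5,.55,.6)])
E
```

```text
48 [(-0.17, np.float64(-39.8), np.float64(nan)), (-0.1, np.float64(-36.1), np.float64(nan)), (-0.05, np.float64(-33.6), np.float64(nan)), (0.1, np.float64(-26.9), np.float64(nan)), (0.3, np.float64(-18.6), np.float64(-41.5)), (0.4, np.float64(-14.6), np.float64(-33.7)), (0.5, np.float64(-9.8), np.float64(-27.0)), (0.55, np.float64(-7.4), np.float64(-23.9)), (0.6, np.float64(-4.9), np.float64(-21.0))]
50 [(-0.17, np.float64(-39.8), np.float64(nan)), (-0.1, np.float64(-36.1), np.float64(nan)), (-0.05, np.float64(-33.5), np.float64(nan)), (0.1, np.float64(-26.5), np.float64(nan)), (0.3, np.float64(-17.8), np.float64(nan)), (0.4, np.float64(-13.5), np.float64(-35.1)), (0.5, np.float64(-9.2), np.float64(-28.1)), (0.55, np.float64(-6.9), np.float64(-24.9)), (0.6, np.float64(-4.7), np.float64(-21.9))]
52 [(-0.17, np.float64(nan), np.float64(nan)), (-0.1, np.float64(-36.1), np.float64(nan)), (-0.05, np.float64(-33.5), np.float64(nan)), (0.1, np.float64(-26.2), np.float64(nan)), (0.3, np.float64(-17.0), np.float64(nan)), (0.4, np.float64(-12.4), np.float64(-36.5)), (0.5, np.float64(-7.8), np.float64(-29.3)), (0.55, np.float64(-5.5), np.float64(-25.9)), (0.6, np.float64(-3.0), np.float64(-22.8))]
54 [(-0.17, np.float64(nan), np.float64(nan)), (-0.1, np.float64(-36.1), np.float64(nan)), (-0.05, np.float64(-33.4), np.float64(nan)), (0.1, np.float64(-25.8), np.float64(nan)), (0.3, np.float64(-16.2), np.float64(nan)), (0.4, np.float64(-11.4), np.float64(nan)), (0.5, np.float64(-6.5), np.float64(-30.4)), (0.55, np.float64(-4.0), np.float64(-26.9)), (0.6, np.float64(-1.4), np.float64(-23.6))]
```

>>> {"api": "drive_tool", "payload": {"moves": [[0.02, 0.003, 0, 0, 1], [0.037, 0.006, 0, 0, 1], [0.037, 0.007, 0, 0, 1], [0.037, 0.007, 0, 0, 1], [0.037, 0.007, 0, 0, 1], [0.037, 0.007, 0, 0, 1], [0, 0, 0.03, 0, 1], [0, 0, 0.03, 0, 1], [0, 0, 0, 0, 1], [0, 0, 0, 0, 1]]}}

```text
time: 10.32
position: [0.5859, -0.0439, 0.1894]
eef_rot: [[0.242, -0.97, 0.001], [-0.97, -0.242, -0.0], [0.001, -0.0, -1.0]]
wrist_force: [-0.3, -0.0, 0.3]
opening: 0.006
```

```bash
python3 look.py 7 side top wrist;python3 - <<'E'
import pickle; from h import *
from bench import ctrl
f=pickle.load(open("f7.pkl","rb"))
a=f["side"]["image"][110:230,190:330];b=cv2.resize(a,None,fx=5,fy=5,interpolation=cv2.INTER_CUBIC);cv2.imwrite("pics/s7z.png",b)
O=np.array([.5484,.0021]);a=np.radians(14.2)
X=np.array([np.cos(a),np.sin(a)]);Y=np.array([-X[1],X[0]]);p=ctrl.state()["position"][:2]-O;print(p@X,p@Y)
E
```

```text
10.475 [ 0.5862 -0.0432  0.1899] [[0.243, -0.97, 0.002], [-0.97, -0.243, 0.0], [0.0, -0.002, -1.0]] [ 0.12  0.24 -0.5 ] 0.010032851966510634 [ 14.8  13.9 -13.8   0.  -62.3  -0.8]
0.025530019619903362 -0.05317413282768077
```

View pics/s7z.png

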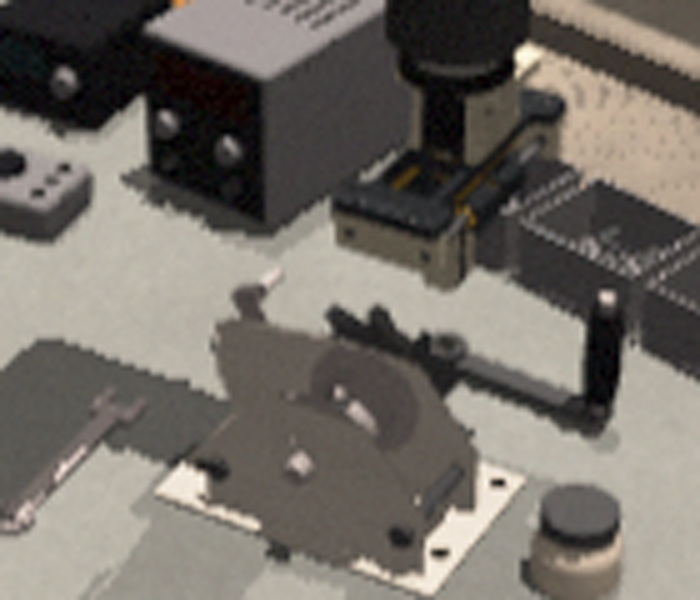

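View pics/wrist7.png

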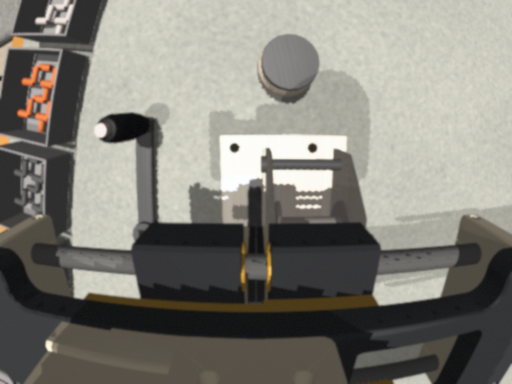

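```bash
python3 - <<'E'
import pickle; from h import *
f=pickle.load(open("f7.pkl","rb"))["side"]
O=np.array([.5484,.0021]);a=np.radians(14.2)
X=np.array([np.cos(a),np.sin(a)]);Y=np.array([-X[1],X[0]]); O=O+.0015*Y
img=f["image"][110:230,190:330].copy();img=cv2.resize(img,None,fx=5,fy=5,interpolation=cv2.INTER_CUBIC)
for j,c in ((-.17,(0,0,255)),(-.05,(0,255,0))):
  for F in (76,112):
    for xx in (.018,.03):
      for dA in (0,6):
        th=np.radians(F+dA)-j; q=.065*np.array([np.cos(th),np.sin(th)])
        p=O+xx*X+q[0]*Y; px=proj(f,[p[0],p[1],.08+q[1]])[0]
        z=(px-[190,110]+.5)*5; cv2.circle(img,tuple(int(v) for v in z),3,c,-1)
cv2.imwrite("pics/s7o.png",cv2.resize(img[250:450,200:500],None,fx=2.6,fy=2.6))
E
```

```text
(no output)
```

View pics/s7o.png

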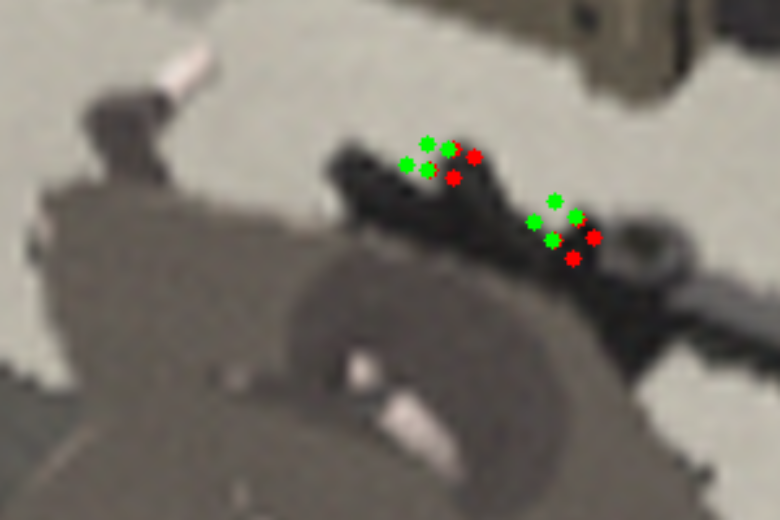

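>>> {"api": "drive_tool", "payload": {"moves": [[0, 0, 0.025, 0, 1], [0, 0, 0.02, 0, 1], [0, 0, 0.013, 0, 1], [0, 0, 0.006, 0, 1], [0, 0, 0, 0, 1], [0, 0, 0, 0, 1]]}}

```text
time: 11.22
position: [0.586, -0.0431, 0.1253]
eef_rot: [[0.243, -0.97, 0.001], [-0.97, -0.243, 0.0], [0.0, -0.001, -1.0]]
wrist_force: [0.5, -0.4, 0.1]
opening: 0.003
```

```bash
python3 look.py 8 side;python3 - <<'E'
import pickle; from h import *
from bench import ctrl
f=pickle.load(open("f8.pkl","rb"))
a=f["side"]["image"][140:230,220:310];b=cv2.resize(a,None,fx=6,fy=6,interpolation=cv2.INTER_CUBIC);cv2.imwrite("pics/s8z.png",b)
O=np.array([.5484,.0021]);a=np.radians(14.2)
X=np.array([np.cos(a),np.sin(a)]);Y=np.array([-X[1],X[0]]);p=ctrl.state()["position"][:2]-O;print(p@X,p@Y)
E
```

```text
11.275 [ 0.586  -0.0431  0.1253] [[0.243, -0.97, 0.001], [-0.97, -0.243, 0.0], [0.0, -0.001, -1.0]] [-0.26 -0.96  0.09] 0.006867914894523744 [ 14.9  17.2 -18.4   0.  -54.3  -0.8]
0.025317995858416417 -0.05305350413604144
```

View pics/s8z.png

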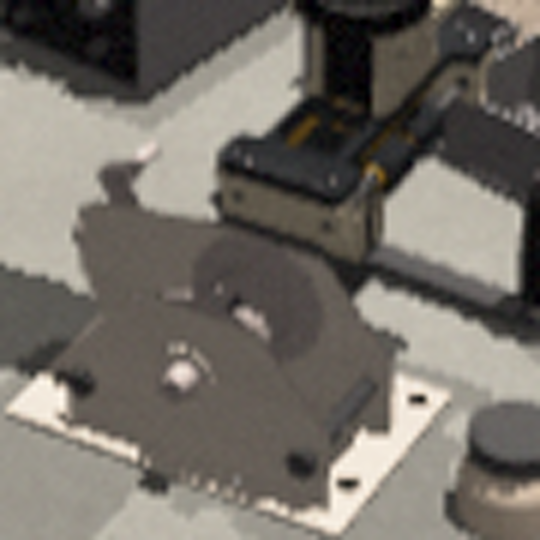

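>>> {"api": "drive_tool", "payload": {"moves": [[-0.002, 0, 0, 0, 1], [-0.002, 0, 0, 0, 1], [-0.002, 0, 0, 0, 1], [-0.002, 0, 0, 0, 1], [-0.002, 0, 0, 0, 1], [-0.002, 0, 0, 0, 1], [-0.002, 0, 0, 0, 1], [-0.002, 0, 0, 0, 1], [-0.002, 0, -0.001, 0, 1], [-0.002, 0, -0.001, 0, 1], [-0.002, 0, -0.001, 0, 1], [-0.002, 0, -0.001, 0, 1], [-0.002, 0, -0.001, 0, 1], [-0.002, 0, -0.001, 0, 1], [-0.002, 0, -0.001, 0, 1], [-0.002, 0, -0.001, 0, 1], [-0.002, 0, -0.001, 0, 1], [0, 0, 0, 0, 1], [0, 0, 0, 0, 1]]}}

```text
time: 13.65
position: [0.577, -0.0099, 0.1332]
eef_rot: [[0.243, -0.97, -0.001], [-0.97, -0.243, 0.0], [-0.0, 0.001, -1.0]]
wrist_force: [1.0, -0.3, 2.0]
opening: 0.004
```

```bash
python3 look.py 9 wrist;python3 - <<'E'
import pickle; from h import *
from bench import ctrl
f=pickle.load(open("f9.pkl","rb"))
O=np.array([.5484,.0021]);a=np.radians(14.2)
X=np.array([np.cos(a),np.sin(a)]);Y=np.array([-X[1],X[0]]);p=ctrl.state()["position"][:2]-O;print(p@X,p@Y)
E
```

```text
13.7 [ 0.5769 -0.01    0.1332] [[0.243, -0.97, -0.001], [-0.97, -0.243, 0.0], [-0.0, 0.001, -1.0]] [ 0.68 -1.2   0.98] 0.010622991305535213 [ 18.4  15.9 -19.1  -0.  -55.   -4.4]
0.024668735195158536 -0.01876624708365849
```

View pics/wrist9.png

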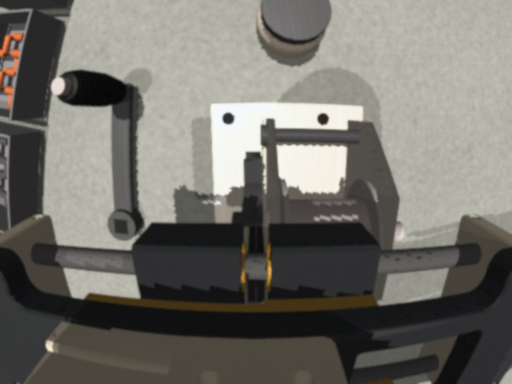

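>>> {"api": "drive_tool", "payload": {"moves": [[-0.002, 0, 0, 0, 1], [-0.002, 0, -0.0005, 0, 1], [-0.0005, 0, 0, 0, 1], [0, 0, 0, 0, 1], [0, 0, 0, 0, 1], [0, 0, -0.01, 0, 1], [0, 0, -0.02, 0, 1], [0, 0, -0.03, 0, 1], [0, 0, -0.03, 0, 1], [0, 0, 0, 0, 1], [0, 0, 0, 0, 1]]}}

```text
time: 15.08
position: [0.5756, -0.0057, 0.2239]
eef_rot: [[0.242, -0.97, -0.001], [-0.97, -0.242, 0.001], [-0.001, 0.0, -1.0]]
wrist_force: [-0.2, -0.4, -0.1]
opening: 0.004
```

```bash
python3 look.py 10 side; cat > ov.py <<'E'
import pickle,sys; from h import *
f=pickle.load(open(sys.argv[1],"rb"))["side"]; js=[float(v) for v in sys.argv[3:]]
O=np.array([.5484,.0021]);a=np.radians(14.2)
X=np.array([np.cos(a),np.sin(a)]);Y=np.array([-X[1],X[0]]); O=O+.0015*Y
img=f["image"][110:230,190:330].copy();img=cv2.resize(img,None,fx=5,fy=5,interpolation=cv2.INTER_CUBIC)
for j,c in zip(js,[(0,0,255),(0,255,0),(255,100,0)]):
  for F in (76,112,148):
      for dA,xx in ((0,.018),(6,.018)):
        th=np.radians(F+dA)-j; q=.065*np.array([np.cos(th),np.sin(th)])
        p=O+xx*X+q[0]*Y; px=proj(f,[p[0],p[1],.08+q[1]])[0]
        z=(px-[190,110]+.5)*5; cv2.circle(img,tuple(int(v) for v in z),3,c,1)
cv2.imwrite(sys.argv[2],cv2.resize(img[250:450,200:500],None,fx=2.6,fy=2.6))
E
python3 ov.py f10.pkl pics/s10o.png 0.4 0.52 0.62; python3 ov.py f7.pkl pics/s7p.png -0.2 -0.17 -0.05
```

```text
15.125 [ 0.5755 -0.0058  0.2234] [[0.242, -0.97, -0.001], [-0.97, -0.242, 0.0], [-0.0, 0.001, -1.0]] [-0.13  0.64 -0.22] 0.0075184109009666725 [ 18.9  11.4 -12.4  -0.  -66.3  -4.8]
```

View pics/s10o.png

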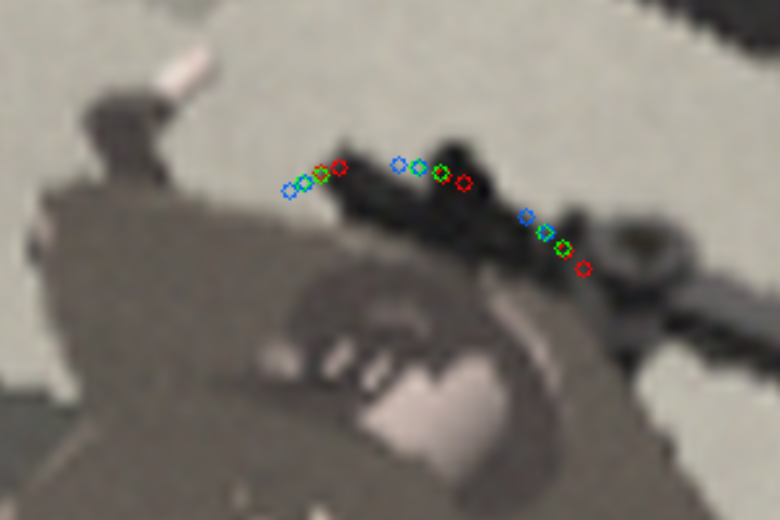

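View pics/s7p.png

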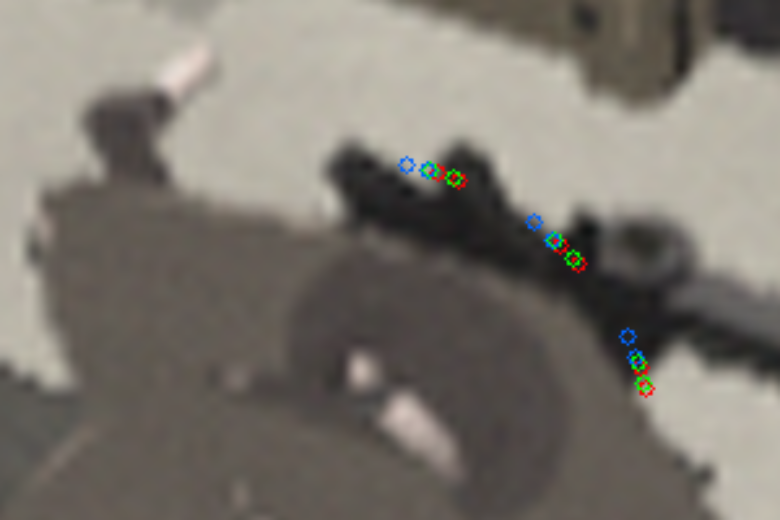

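>>> {"api": "drive_tool", "payload": {"moves": [[-0.02, -0.005, -0.02, 0, 1], [-0.0325, -0.007, -0.03, 0, 1], [-0.03, -0.007, -0.03, 0, 1], [-0.03, -0.008, -0.02, 0, 1], [-0.02, -0.008, 0, 0, 1], [0, 0, 0, 0, 1], [0, 0, 0, 0, 1]]}}

```text
time: 16.0
position: [0.5775, 0.1308, 0.3226]
eef_rot: [[0.243, -0.97, -0.002], [-0.97, -0.243, -0.001], [0.001, 0.003, -1.0]]
wrist_force: [0.6, -0.1, -0.5]
opening: 0.008
```

```bash
python3 look.py 11 wrist;python3 - <<'E'
import pickle; from h import *
f=pickle.load(open("f11.pkl","rb"))["wrist"]
O=np.array([.5484,.0021]);a=np.radians(14.2)
X=np.array([np.cos(a),np.sin(a)]);Y=np.array([-X[1],X[0]]); O=O+.0015*Y
c=proj(f,[*(O+.024*X),.13])[0];print(c)
y0,x0=max(0,int(c[1])-60),int(c[0])-60
im=cv2.resize(f["image"][y0:y0+150,x0:x0+120],None,fx=4,fy=4,interpolation=cv2.INTER_CUBIC)
cv2.imwrite("pics/w11a.png",im); im=im.copy()
for j,cc in ((.4,(0,0,255)),(.52,(0,255,0)),(.62,(255,100,0))):
  for F in (40,76,112,148):
      for dA in (0,6):
       e=[]
       for xx in (.018,.030):
        th=np.radians(F+dA)-j; q=.065*np.array([np.cos(th),np.sin(th)])
        p=O+xx*X+q[0]*Y; px=proj(f,[p[0],p[1],.08+q[1]])[0]
        e.append(tuple(int(v) for v in (px-[x0,y0]+.5)*4))
       cv2.line(im,e[0],e[1],cc,1)
cv2.imwrite("pics/w11b.png",im)
E
```

```text
16.05 [0.5776 0.1305 0.3229] [[0.242, -0.97, -0.002], [-0.97, -0.242, -0.001], [0.001, 0.002, -1.0]] [-0.    0.54 -0.12] 0.004274820814635034 [ 31.6  10.2  -1.   -0.  -78.9 -17.6]
[284.32150328  77.45188136]
```

View pics/w11a.png

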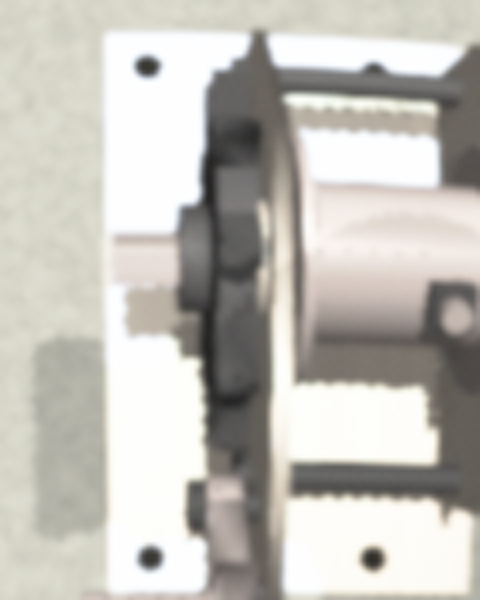

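View pics/w11b.png

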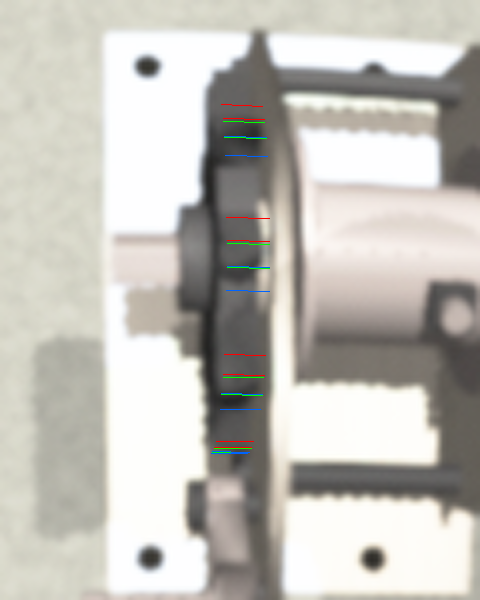

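>>> {"api": "drive_tool", "payload": {"moves": [[-0.021, 0, 0.02, 0, 1], [0, 0, 0.04, 0, 1], [0, 0, 0.04, 0, 1], [0, 0, 0.04, 0, 1], [0, 0, 0.03, 0, 1], [0, 0, 0.025, 0, 1], [0, 0, 0.015, 0, 1], [0, 0, 0.009, 0, 1], [0, 0, 0, 0, 1], [0, 0, 0, 0, 1]]}}

```text
time: 17.3
position: [0.5734, 0.1518, 0.106]
eef_rot: [[0.243, -0.97, 0.001], [-0.97, -0.243, 0.001], [-0.0, -0.001, -1.0]]
wrist_force: [0.5, 0.7, 0.7]
opening: 0.009
```

```bash
python3 look.py 12 wrist side;python3 - <<'E'
import pickle; from h import *
from bench import ctrl
f=pickle.load(open("f12.pkl","rb"))
a=f["side"]["image"][140:230,200:310];b=cv2.resize(a,None,fx=6,fy=6,interpolation=cv2.INTER_CUBIC);cv2.imwrite("pics/s12z.png",b)
O=np.array([.5484,.0021]);a=np.radians(14.2)
X=np.array([np.cos(a),np.sin(a)]);Y=np.array([-X[1],X[0]]);p=ctrl.state()["position"][:2]-O;print(p@X,p@Y)
E
```

```text
17.4 [0.5734 0.1519 0.106 ] [[0.243, -0.97, 0.001], [-0.97, -0.243, 0.001], [-0.0, -0.001, -1.0]] [-0.05 -0.22  0.71] 0.0006409753732508714 [ 33.7  18.8 -19.    0.  -52.1 -19.7]
0.06094814702513296 0.13905027550132454
```

View pics/s12z.png

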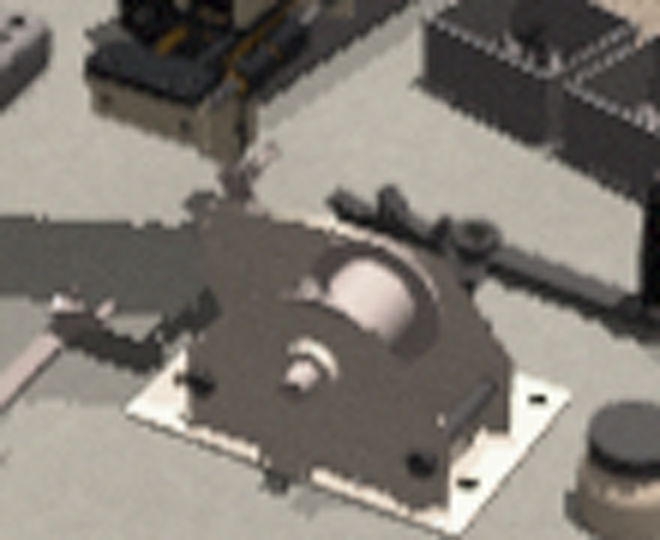

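View pics/wrist12.png

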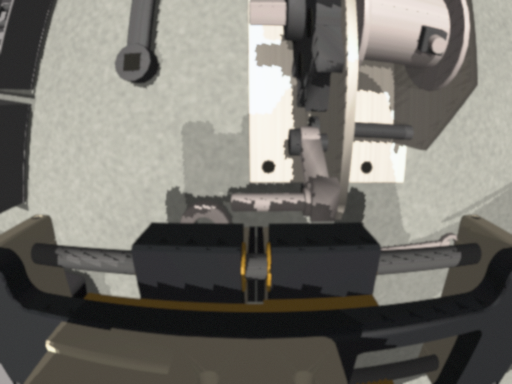

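>>> {"api": "drive_tool", "payload": {"moves": [[0, 0, 0.004, 0, 1], [-0.0, 0, 0, 0, 1], [0.003, 0, 0, 0, 1], [0.003, 0, 0, 0, 1], [0.003, 0, 0, 0, 1], [0.003, 0, 0, 0, 1], [0.003, 0, 0, 0, 1], [0.003, 0, 0, 0, 1], [0.003, 0, 0, 0, 1], [0.003, 0, 0, 0, 1], [0.003, 0, 0, 0, 1], [0.003, 0, 0, 0, 1], [0.003, 0, 0, 0, 1], [0.003, 0, 0, 0, 1], [0.003, 0, 0, 0, 1], [0.003, 0, 0, 0, 1], [0.003, 0, 0, 0, 1], [0.003, 0, 0, 0, 1]]}}

```text
time: 19.65
position: [0.5846, 0.1048, 0.101]
eef_rot: [[0.243, -0.97, -0.0], [-0.97, -0.243, -0.0], [0.0, 0.0, -1.0]]
wrist_force: [0.5, 0.0, 0.1]
opening: 0.009
```

```bash
python3 look.py 13 wrist;python3 - <<'E'
from h import *
from bench import ctrl
O=np.array([.5484,.0021]);a=np.radians(14.2)
X=np.array([np.cos(a),np.sin(a)]);Y=np.array([-X[1],X[0]]);p=ctrl.state()["position"][:2]-O;print(p@X,p@Y)
E
```

```text
19.7 [0.5846 0.1045 0.1011] [[0.242, -0.97, -0.0], [-0.97, -0.242, -0.0], [0.0, 0.0, -1.0]] [-0.37  0.43  0.84] 0.0019641613815841153 [ 29.   19.3 -19.1   0.  -51.7 -15. ]
0.060250155832764114 0.09043194050128986
```

View pics/wrist13.png

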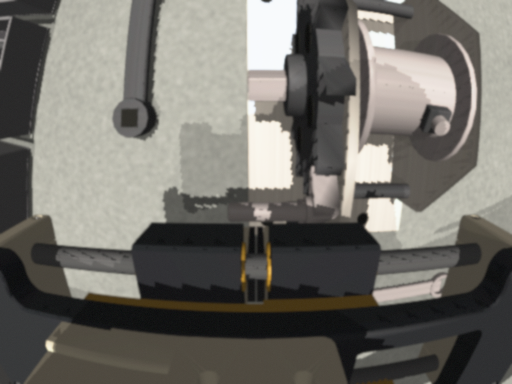

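```bash
python3 - <<'E'
import pickle; from h import *
f=pickle.load(open("f13.pkl","rb"))["wrist"]
O=np.array([.5484,.0021]);a=np.radians(14.2)
X=np.array([np.cos(a),np.sin(a)]);Y=np.array([-X[1],X[0]])
for r in (205,213,221):
  for z in (.115,.120):
    p=onz(f,(236,r),z)[0][:2]-O; print(r,z,p@X,p@Y)
cv2.imwrite("pics/w13z.png",cv2.resize(f["image"][130:300,180:400],None,fx=3.5,fy=3.5,interpolation=cv2.INTER_CUBIC))
E
```

```text
205 0.115 0.06881303818209898 0.0643316182857941
205 0.12 0.06846666338743301 0.06275886439795064
213 0.115 0.06891089472347697 0.06865239528841348
213 0.12 0.06856113715541087 0.06693027775756155
221 0.115 0.0690155325663737 0.07305416479423284
221 0.12 0.0686621578041312 0.07117988381484512
```

View pics/w13z.png

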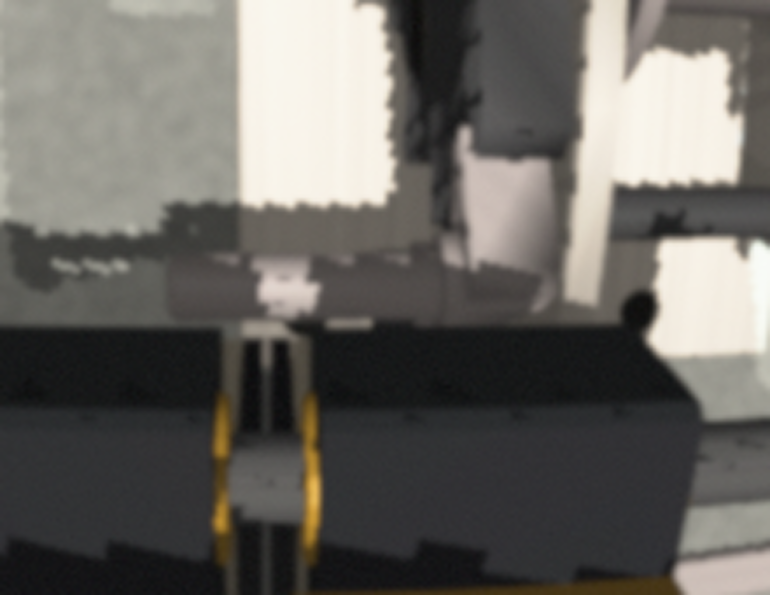

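>>> {"api": "drive_tool", "payload": {"moves": [[-0.006, 0, 0, 0, 1], [0, 0, -0.02, 0, 1], [0, 0, -0.04, 0, 1], [0, 0, -0.05, 0, 1], [0, 0, -0.05, 0, 1], [0, 0, -0.04, 0, 1], [0, 0, 0, 0, 1], [0, 0, 0, 0, 1]]}}

```text
time: 20.7
position: [0.5826, 0.1112, 0.3006]
eef_rot: [[0.243, -0.97, -0.001], [-0.97, -0.243, 0.0], [-0.0, 0.0, -1.0]]
wrist_force: [0.4, -0.2, -0.4]
opening: 0.004
```

```bash
python3 look.py 14 wrist side top;python3 - <<'E'
import pickle; from h import *
f=pickle.load(open("f14.pkl","rb"))["wrist"]
O=np.array([.5484,.0021]);a=np.radians(14.2)
X=np.array([np.cos(a),np.sin(a)]);Y=np.array([-X[1],X[0]])
px=proj(f,[*(O+.058*X+.0645*Y),.115])[0];print(px)
a=f["image"][60:225,200:360];b=cv2.resize(a,None,fx=3.6,fy=3.6,interpolation=cv2.INTER_CUBIC)
for y,z,c in ((.0645,.115,(0,255,0)),(.0745,.1185,(0,0,255))):
  e=[tuple(int(v) for v in (proj(f,[*(O+x*X+y*Y),z])[0]-[200,60]+.5)*3.6) for x in (.045,.072)]
  cv2.line(b,e[0],e[1],c,1)
cv2.imwrite("pics/w14z.png",b)
a=pickle.load(open("f14.pkl","rb"))["side"]["image"][140:230,200:310];cv2.imwrite("pics/s14z.png",cv2.resize(a,None,fx=6,fy=6,interpolation=cv2.INTER_CUBIC))
E
```

```text
20.85 [0.5826 0.1108 0.2998] [[0.243, -0.97, -0.002], [-0.97, -0.243, -0.001], [0.0, 0.002, -1.0]] [-0.5  -0.52 -0.31] 0.003433110955758567 [ 29.6  10.7  -3.2  -0.  -76.1 -15.6]
[255.79800953 147.83819478]
```

View pics/w14z.png

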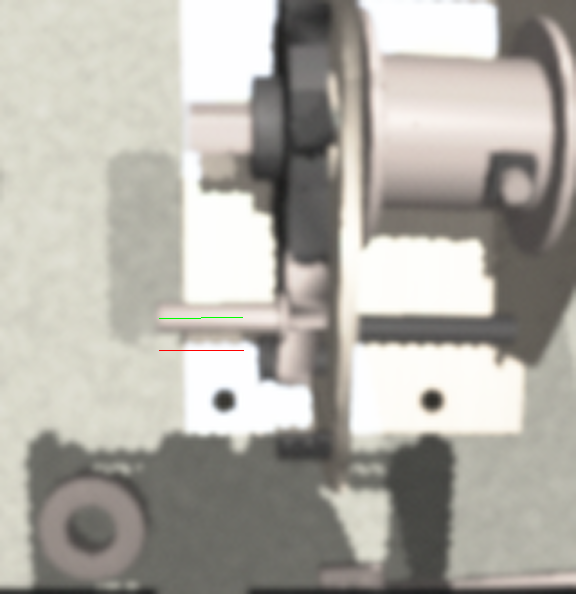

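View pics/s14z.png

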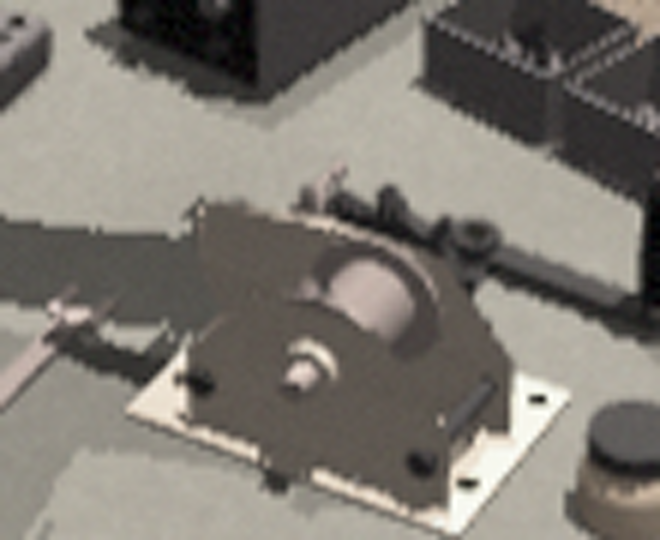

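```bash
python3 - <<'E'
import pickle; from h import *
O=np.array([.5484,.0021]);a=np.radians(14.2)
X=np.array([np.cos(a),np.sin(a)]);Y=np.array([-X[1],X[0]])
for n in ("f2.pkl","f14.pkl"):
    f=pickle.load(open(n,"rb"))["wrist"]; g=f["image"].astype(float)
    im=g.mean(2)
    for x in (.068,):
        ys=np.arange(.045,.085,.001); px=proj(f,np.array([[*(O+x*X+y*Y),.115] for y in ys]))
        v=[g[int(round(q[1])),int(round(q[0]))] for q in px]
        print(n,x,[(round(y*1000),int(w[2]),int(w[0])) for y,w in zip(ys,v)])
    c=proj(f,[*(O+.058*X+.06*Y),.115])[0]
    a0=f["image"][int(c[1])-25:int(c[1])+25,int(c[0])-30:int(c[0])+50]
    cv2.imwrite(f"pics/z_{n[:-4]}.png",cv2.resize(a0,None,fx=9,fy=9,interpolation=cv2.INTER_NEAREST))
    print(c)
E
```

```text
f2.pkl 0.068 [(45, 209, 196), (46, 216, 203), (47, 216, 202), (48, 216, 202), (49, 214, 201), (50, 213, 199), (51, 212, 198), (52, 212, 198), (53, 211, 197), (54, 211, 197), (55, 207, 194), (56, 207, 194), (57, 200, 187), (58, 192, 178), (59, 190, 174), (60, 190, 174), (61, 204, 184), (62, 220, 200), (63, 227, 208), (64, 227, 208), (65, 222, 202), (66, 202, 182), (67, 175, 158), (68, 167, 154), (69, 167, 154), (70, 194, 181), (71, 213, 200), (72, 217, 203), (73, 217, 203), (74, 216, 203), (75, 213, 199), (76, 211, 197), (77, 211, 197), (78, 206, 192), (79, 206, 192), (80, 209, 196), (81, 209, 196), (82, 211, 198), (83, 213, 199), (84, 212, 197), (85, 212, 197)]
[232.26015932 131.35394829]
f14.pkl 0.068 [(45, 177, 166), (46, 178, 167), (47, 180, 168), (48, 181, 170), (49, 181, 169), (50, 181, 169), (51, 178, 167), (52, 178, 166), (53, 178, 167), (54, 180, 169), (55, 181, 170), (56, 179, 169), (57, 179, 169), (58, 177, 166), (59, 176, 163), (60, 187, 170), (61, 207, 187), (62, 224, 206), (63, 229, 213), (64, 229, 213), (65, 227, 209), (66, 217, 196), (67, 190, 172), (68, 170, 155), (69, 181, 168), (70, 207, 192), (71, 207, 192), (72, 219, 205), (73, 221, 208), (74, 221, 208), (75, 220, 207), (76, 220, 206), (77, 220, 206), (78, 218, 203), (79, 214, 200), (80, 212, 199), (81, 213, 199), (82, 214, 201), (83, 214, 199), (84, 214, 199), (85, 214, 200)]
[255.78759778 143.99481327]
```

View pics/z_f2.png

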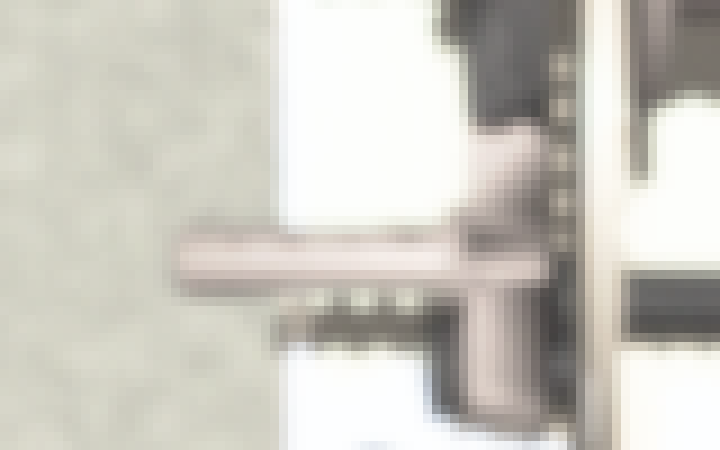

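View pics/z_f14.png

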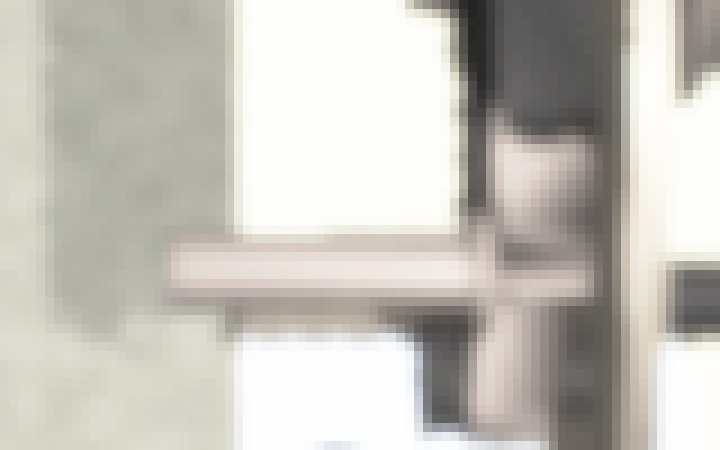

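```bash
python3 - <<'E'
from bench import ctrl
print(ctrl.hand_in()); print(ctrl.state()["time"])
E
```

```text
the job is handed in; nothing more can be done
None
the job is handed in; nothing more can be done
```

The winch should now sit one notch further back with its pawl home. I handed the job in at about 21 s, and no verdict was given. Using the shut fingertips from above, I:
- pushed the pawl's pin over onto its stop;
- pushed a tooth back at the top of the wheel;
- pushed the pin back from its right side so the pawl dropped in, and raised the hand clear.

**What the last checks showed:**
- **Pawl on its stop:** after the first push, the pin measured at y ≈ 115 mm; the stop is at 113.
- **Wheel:** the wrist view before the pawl dropped showed the ratchet at about 0.55 rad, give or take roughly 0.05. The side-view overlay was several millimetres off and did not settle the angle. I did not measure the wheel again after the pawl dropped.
- **Pawl home:** the pin ended within about 0.5 mm of its starting home position in the same wrist view, roughly 0.01 rad.
- **Hand and surroundings:** the fingertips were about 0.30 m above the bench with nothing touching. The winch and nearby objects looked unmoved, but I did not measure each one at the end.

**Where a measurement disagreed:** the axle is about 11 mm off the middle of the base in y, not centred as I first assumed. I corrected for this before touching anything.

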